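# Take the hinged lid off the topping well

## Robot

A 7-joint arm with a two-finger parallel gripper is mounted at the origin on a cart in front of the work surface, level with it; the furniture and walls round the work are solid. World frame = base frame: x ahead of the robot, y to its left, z up, the work surface at z = 0. Lengths are in m, angles in rad, forces in N, time in s.
With the tool pointing down it reaches from about 0.425 to 0.925 m from the base axis. Payload 6.8 kg.
Tool frame: the origin (TCP) lies at the very end of the fingers, on their centre line; the grasp point (between the pads) lies 19 mm behind it; z points along the fingers, y is the line along which they close (so a half turn about z gives the same grasp; the last joint's range is limited). The gripper opens to 85 mm and grips with 20 to 120 N. Pads are 22 mm wide; open, the fingers measure 114 mm over their backs; the gripper's body (76 mm by 85 mm) begins 54 mm behind the grasp point. The pads swing forward as they close: fully open they stand 13 mm farther back than shut.
Start: joints at [1.203, 0.477, 0.022, 1.555, -0.011, 1.109, -0.083], TCP at [0.173, -0.652, 0.231] pointing down, gripper open.
Joint ranges: [-2.96, 2.96], [-0.34, 2.1], [-1.41, 1.46], [0.24, 2.44], [-1.37, 4.51], [0.17, 1.92], [-2.96, 2.96]. Speed limits (rad/s): [2.39, 2.39, 3.14, 3.14, 3.14, 3.14, 3.14].

## Interface

Orientations are given as a unit quaternion [w, x, y, z].
In Python, from station import telemetry, viewer, job, search_frame, cut_out gives the robot as it stands. The module is installed in compiled form; this text tells all that it offers.
- The arm moves only by the shell command python3 -m crank 'ROWS' [FORCE]. ROWS is JSON, a list of rows, each an object with "delta_rot": the turn, a rotation vector about the tool's x, y, z in degrees, a list of three; "xyz": the shift along the tool's x, y, z in m, a list of three; "fingers": the gripper command: -1 is fully open, 1 is shut, values between are in proportion. In form: [{"delta_rot": [ax, ay, az], "xyz": [dx, dy, dz], "fingers": fingers}, ...]. A call has 1 to 10 rows; each row is the pose to reach, as a shift and turn from the pose commanded when the call began, along the tool's axes at that moment; what a row does not reach only later rows make up. A row lasts 1/10 s, in which the tool goes at most 50 mm and 8.59 degrees, less where a joint would pass 70% of its speed; a pose out of reach is approached as far as the arm can. A call with a gripper value outside its range is refused whole. The fingers move at their own pace and stop on an object; FORCE is the grip in N (left out, the last holds). Time passes only in rows, so rows that repeat a pose let the fingers close. It gives the time, the measured TCP pose, the force, the opening and the grip force at its end, in the units of the state.
- telemetry.get_obs(): the state, without advancing time (a new reading comes with each control period).
- viewer.read_camera(name): name is "scene" or "side" or "wrist"; returns a dict with "img" (420x560x3 uint8, red, green, blue), "fx", "fy", "cx", "cy" (pixels), "origin" and "rotation" of the camera in the world. Camera axes: x right, y up, looking along -z (the intrinsics and any distortion apply to the point x, -y, -z); pixel columns grow to the right and rows downward; lengths in m; the calibration is good to about 2 mm. A picture is of the moment at which its call begins. There is no depth.
- job.hand_in(): hands the job in; it is judged then, once.
Trained networks look in the newest picture that a camera, given by its name, has taken for a name from the list of things; names that differ only in an ending like _2 or _b are one class to them, and where a whole thing is asked for, a point or a joint stands for the part that bears it (a point fixed in the world has none). Each returns a list of dicts, best first, with "score" (0 to 1); they miss things now and then, are a little off and sometimes report something else, mostly with a low value. They report only what shows in the picture. A call takes as long as a camera call. They do not tell look-alikes from the thing itself.
- search_frame(camera, thing): "pixel" ([column, row] in pixels, amid what is visible of it).
- cut_out(camera, thing): "pixels" (420x560 bool, what is visible of it) and "pixel" ([column, row] in pixels, amid what is visible of it).
The state is a dict: "t": time; "q": joint angles; "joint_vel": joint speeds; "joint_torque": joint torques, N m; "eef_pos": TCP position; "tool_rot": TCP orientation; "contact_force": force on the tool from outside, world axes, zero at the start; "torque": the same for the moment, N m; "gripper_width": opening from 0.0 (shut) to 1.0 (fully open); "grasp_force": force on a finger pad.
Only numpy, scipy, OpenCV 4.12 (cv2) and the standard library are available. Lean on these libraries where they do the work, as an engineer would, in place of code of your own. Each camera call takes 0.05 s, during which the arm holds its last target. There are 200 camera calls.

## Task

The lid of the topping well has to come off for washing. With the two-pronged release fork from the service stand push the hinge's spring bolt sideways until the fork drops fully into the keeper notches and stands there by itself holding the bolt back; then lift the lid off and lay it gently, flat and right way up, on the chopping board. Leave the fork standing in the notches, never force anything, and leave the other things alone.

Things in the scene. Friction and masses are not known exactly. Their poses are not given: they have to be found in the camera images.
- well: Topping well, fixed: square steel housing 192 x 192 x 85 mm with a pan inside, lid on top. Origin: centre of its underside, on the table; z up, x from its plain front to its hinge side, y left seen from the front. Behind it a bracket with the lid's hinge: a level spring bolt along y, axis at x 120, z 97 mm, between two notched rails (the keeper).
- bolt_gap (a point): On the bolt's axis, mid-way along its bare 8 mm shank, where the fork goes in from above: 120, -2, 97 mm in the well's frame; axes as the well's. Seen from here, 7 mm to +y stands a clevis cheek (5 mm thick, 18 mm wide in x, 9 mm higher than the axis), then the lid's knuckle; 7 mm to -y is the bolt's collar (20 mm across, 5 mm thick), 43 mm to -y the spring's barrel, 20 mm across.
- keeper_rails (a point): Between the keeper's rails, level with their tops: 120, -25, 93 mm in the well's frame, axes as the well's. Rails 10 mm wide, at 12 to 22 mm to +x and -x; y 27 to -14 mm of here at least. A notch across both: 6 mm wide in y, 8 mm deep, edges bevelled 1 mm. The keeper is screwed on through a slot: the notch wall nearer the clevis is 8 mm to +y to 8 mm to -y of here, unmeasured; feel for it.
- bolt (a joint): Travel of the spring bolt, m: 0 at rest (tip 9 mm inside the lid's knuckle), growing as its collar is pushed to the well's -y, away from the clevis; hard stop at 0.030. The spring resists with 2.5 N at 0, 6 N at 0.028. Above 0.0105 the tip is well clear of the knuckle. The fork standing in the notches holds it at 0.012 to 0.028.
- fork_grip (a point): Centre of the black handle of the release fork, which stands prongs down in the service stand. Handle 34 (x) x 14 (y) x 36 mm (z), its centre 45 mm above the prong ends. z up the handle, y through the plate. Steel plate under it 44 mm wide (x), 4 mm thick, 32 mm tall, with a slot 11 mm wide, 22 mm deep, open at the bottom, its mouth bevelled to 18 mm. Symmetrical, 0.09 kg.
- fork_foot (a point): Mid-point between the ends of the fork's two prongs, 45 mm below fork_grip; axes as the fork's.
- lid_grip (a point): Centre of the lid's black grip bar: 84 (x) x 13 (y) x 14 mm, 30 mm above the lid's underside, within 10 mm of the mass centre, 19 mm free below it. Lid: steel plate 186 (x) x 190 (y) x 4 mm, 0.42 kg, hinge knuckle 120 mm to +x, 20 mm to +y; flat underneath. It rests loose on the well, axes as the well's; bolt back, it lifts straight up (2 mm side play; clear after 40 mm).
- board: Chopping board, 280 (x) x 400 (y) x 10 mm, lying flat; origin at the centre of its underside, z up.
- stand: Service stand, fixed: grey block 124 (x) x 40 (y) x 30 mm on a foot 134 x 58 mm; origin at the centre of its underside. Two pockets 22 mm deep, 30 mm to either side of the middle along x: the fork stands in one, the gasket blade in the other, either way round.
- blade_grip (a point): Handle centre of the gasket blade, a bystander: handle and plate as the fork's but without the slot. Leave it in the stand.
- ramekin: White ramekin 72 mm across, 45 mm high, behind the well; bystander. Origin at its underside.
- timer: Kitchen timer 74 mm across, 50 mm high, behind the well; bystander. Origin at its underside.
Mind the look-alikes: they are no part of the job. Leave any red look-alike of the part that bears fork_grip alone.

How it is judged:
By the outcome, as a careful person would: the job done as asked, in the order asked, and still so for the second after the job is handed in, with the robot touching nothing.
It also fails if it takes over 67 s, if anything falls off the work surface, if the arm or the gripper's body presses on something with over 40 N, if the wrist force passes 120 N, or if a joint passes its speed limit or range.

## Working session

There is one attempt and no reset: what is moved stays moved. The work goes in short steps, Python scripts to look and compute and a shell command to move; the robot and the scene stay as the last step left them, time stands still between calls to the robot, and variables do not carry over. Pictures are saved under pics/ and viewed, at most 10 in all, crops included, and the job is handed in when it is done.

```bash
mkdir -p pics; cat > h.py <<'E'
import numpy as np, cv2
from station import telemetry, viewer, job, search_frame, cut_out
def cam(n):
    c=viewer.read_camera(n); return c
def ray(c,px):
    R=np.array(c["rotation"]).reshape(3,3) if np.size(c["rotation"])==9 else None
    d=np.array([(px[0]-c["cx"])/c["fx"],-(px[1]-c["cy"])/c["fy"],-1.0])
    return np.array(c["origin"]),R@d
def onz(c,px,z):
    o,d=ray(c,px); return o+d*(z-o[2])/d[2]
def proj(c,p):
    R=np.array(c["rotation"]).reshape(3,3); v=R.T@(np.array(p)-np.array(c["origin"]))
    return np.array([c["cx"]+c["fx"]*v[0]/-v[2], c["cy"]-c["fy"]*v[1]/-v[2]])
def save(c,n): cv2.imwrite(f"pics/{n}.png",c["img"][:,:,::-1])
E
python3 - <<'E'
from h import *
o=telemetry.get_obs(); print({k:np.round(v,3).tolist() for k,v in o.items()})
for n in ["scene","side"]:
    c=cam(n); save(c,n+"1"); print(n,{k:np.round(v,4).tolist() for k,v in c.items() if k!="img"})
    for t in ["well","fork_grip","lid_grip","board","stand","blade_grip","ramekin","timer","bolt"]:
        print(n,t,[(np.round(r["pixel"]).tolist(),round(r["score"],2)) for r in search_frame(n,t)[:4]])
E
```

```text
{'t': 0.0, 'q': [1.203, 0.478, 0.022, 1.556, -0.012, 1.109, -0.083], 'joint_vel': [-0.001, 0.0, -0.0, -0.001, -0.0, 0.0, -0.001], 'joint_torque': [0.0, -59.643, 1.608, -28.119, 0.012, 0.009, -0.0], 'eef_pos': [0.173, -0.652, 0.23], 'tool_rot': [-0.001, 0.992, 0.13, -0.0], 'contact_force': [-0.54, 0.784, -0.549], 'torque': [0.008, 0.007, 0.024], 'grasp_force': 0.0, 'gripper_width': 0.997}
scene {'fx': 425.7867, 'fy': 425.7867, 'cx': 276.1678, 'cy': 211.3498, 'origin': [-0.0337, -0.3891, 1.0263], 'rotation': [0.8267, 0.291, -0.1695, -0.4507]}
scene well [([301.0, 237.0], 0.92)]
scene fork_grip []
scene lid_grip [([282.0, 253.0], 0.81)]
scene board [([112.0, 188.0], 0.68)]
scene stand [([366.0, 314.0], 0.64), ([356.0, 220.0], 0.41)]
scene blade_grip [([370.0, 313.0], 0.63), ([298.0, 234.0], 0.61)]
scene ramekin [([354.0, 219.0], 0.84)]
scene timer [([301.0, 197.0], 0.8), ([366.0, 317.0], 0.47)]
scene bolt [([290.0, 227.0], 0.44), ([111.0, 186.0], 0.21)]
side {'fx': 486.7492, 'fy': 486.7492, 'cx': 280.0094, 'cy': 204.361, 'origin': [0.1501, -1.0291, 0.6801], 'rotation': [0.8365, 0.5094, -0.0957, -0.1778]}
side well [([267.0, 257.0], 0.86)]
side fork_grip [([294.0, 319.0], 0.66), ([259.0, 292.0], 0.56), ([310.0, 331.0], 0.2), ([270.0, 251.0], 0.16)]
side lid_grip [([246.0, 230.0], 0.8)]
side board [([224.0, 187.0], 0.95)]
side stand [([306.0, 331.0], 0.85)]
side blade_grip [([314.0, 306.0], 0.52)]
side ramekin [([378.0, 246.0], 0.65)]
side timer [([345.0, 211.0], 0.67)]
side bolt [([245.0, 226.0], 0.61), ([293.0, 215.0], 0.42)]
```

```bash
python3 - <<'E'
s=open('h.py').read()
s=s.replace('R=np.array(c["rotation"]).reshape(3,3) if np.size(c["rotation"])==9 else None','R=rot(c["rotation"])').replace('R=np.array(c["rotation"]).reshape(3,3);','R=rot(c["rotation"]);')
s=s.replace("def cam(","from scipy.spatial.transform import Rotation as Ro\ndef rot(q): return Ro.from_quat(q,scalar_first=True).as_matrix()\ndef cam(",1)
open('h.py','w').write(s)
import cv2
for n in ("scene","side"):
    i=cv2.imread(f"pics/{n}1.png"); cv2.imwrite(f"pics/{n}1v.png",cv2.resize(i,(800,600),interpolation=cv2.INTER_CUBIC))
E
```

```text
(no output)
```

View pics/scene1v.png

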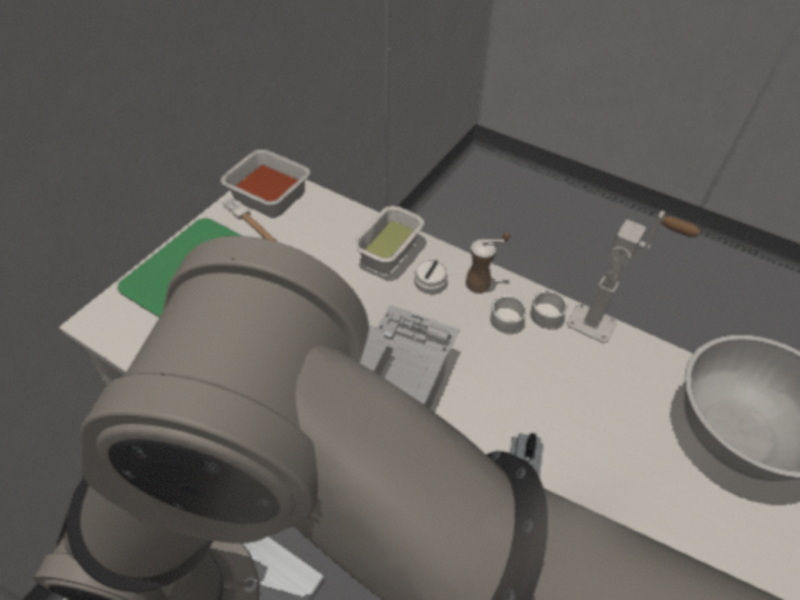

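View pics/side1v.png

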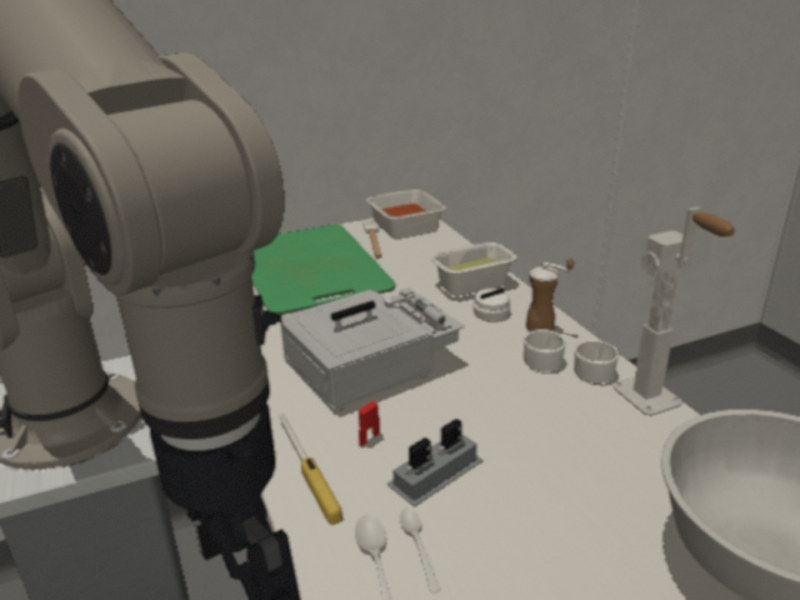

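```bash
python3 - <<'E'
from h import *
c=cam("side")
f=.7
for n,p,z in [("handleA",(419,453),.053),("handleB",(451,433),.053),("red",(369,425),.04),("lidbar",(353,311),.115),("ramekinL?",(491,303),.03),("boardc",(322,266),.01),
  ("b1",(271,309),.01),("b2",(392,285),.01),("b3",(344,228),.01),("wellF corner",(340,408),0),("wellR bottom",(435,369),0),("bolt barrel",(430,312),.097)]:
    print(n,onz(c,np.array(p)*f,z).round(3))
w=cam("wrist"); save(w,"w0"); print(w["origin"],rot(w["rotation"]).round(2))
o=telemetry.get_obs(); print(rot(o["tool_rot"]).round(3), rot(o["tool_rot"]).T@(np.array(w["origin"])-o["eef_pos"]))
E
```

```text
handleA [ 0.45  -0.362  0.053]
handleB [ 0.508 -0.343  0.053]
red [ 0.416 -0.263  0.04 ]
lidbar [ 0.469 -0.059  0.115]
ramekinL? [0.771 0.001 0.03 ]
boardc [0.535 0.348 0.01 ]
b1 [0.382 0.2   0.01 ]
b2 [0.642 0.193 0.01 ]
b3 [0.655 0.54  0.01 ]
wellF corner [ 0.405 -0.155  0.   ]
wellR bottom [ 0.592 -0.119  0.   ]
bolt barrel [ 0.597 -0.088  0.097]
[ 0.23630738 -0.63495742  0.37439377] [[ 0.26  0.93  0.25]
 [-0.97  0.25  0.07]
 [-0.   -0.26  0.97]]
[[ 0.966  0.257  0.   ]
 [ 0.257 -0.966 -0.   ]
 [ 0.     0.    -1.   ]] [ 0.06526202 -0.00065494 -0.14308553]
```

```bash
python3 -m crank '[{"delta_rot":[0,0,0],"xyz":[0.042,-0.023,-0.01],"fingers":-1},{"delta_rot":[0,0,0],"xyz":[0.084,-0.047,-0.02],"fingers":-1},{"delta_rot":[0,0,0],"xyz":[0.126,-0.07,-0.02],"fingers":-1},{"delta_rot":[0,0,0],"xyz":[0.168,-0.095,-0.02],"fingers":-1},{"delta_rot":[0,0,-1],"xyz":[0.21,-0.118,-0.02],"fingers":-1},{"delta_rot":[0,0,-2],"xyz":[0.25,-0.141,-0.02],"fingers":-1},{"delta_rot":[0,0,-3],"xyz":[0.29,-0.164,-0.02],"fingers":-1},{"delta_rot":[0,0,-3],"xyz":[0.334,-0.188,-0.02],"fingers":-1},{"delta_rot":[0,0,-3],"xyz":[0.374,-0.211,-0.02],"fingers":-1},{"delta_rot":[0,0,-3],"xyz":[0.374,-0.211,-0.02],"fingers":-1}]'
python3 - <<'E'
from h import *
w=cam("wrist"); save(w,"w1")
i=w["img"][:,:,::-1]; cv2.imwrite("pics/w1v.png",cv2.resize(i,(800,600),interpolation=cv2.INTER_CUBIC))
for t in ["fork_grip","blade_grip","stand"]: print(t,[(np.round(r["pixel"]).tolist(),round(r["score"],2)) for r in search_frame("wrist",t)[:4]])
c=cam("scene"); save(c,"scene2")
c=cam("side"); save(c,"side2")
E
```

```text
t: 2.1
eef_pos: [0.4867, -0.345, 0.2516]
tool_rot: [-0.001, 0.987, 0.161, 0.002]
contact_force: [0.6, -1.0, -0.5]
gripper_width: 0.998
grasp_force: 0.0
fork_grip [([292.0, 227.0], 0.71), ([174.0, 215.0], 0.6)]
blade_grip [([289.0, 166.0], 0.96)]
stand [([283.0, 186.0], 0.57)]
```

View pics/w1v.png

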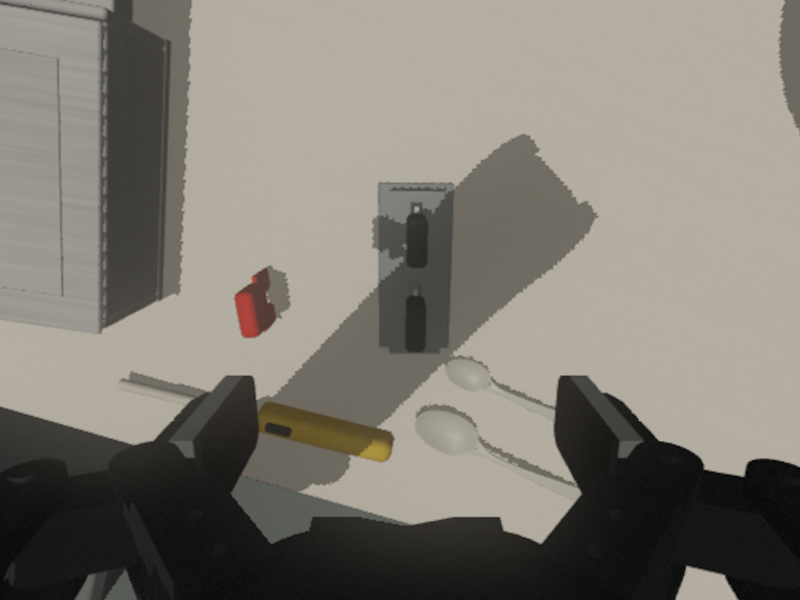

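```bash
python3 - <<'E'
import cv2,numpy as np
a=cv2.imread("pics/side2.png")[275:365,260:350]; b=cv2.imread("pics/w1.png")[120:260,240:340]
a=cv2.resize(a,(400,400),interpolation=cv2.INTER_CUBIC); b=cv2.resize(b,(285,400),interpolation=cv2.INTER_CUBIC)
cv2.imwrite("pics/crop1.png",cv2.convertScaleAbs(np.hstack([a,b]),alpha=1.6,beta=20))
E
```

```text
(no output)
```

View pics/crop1.png

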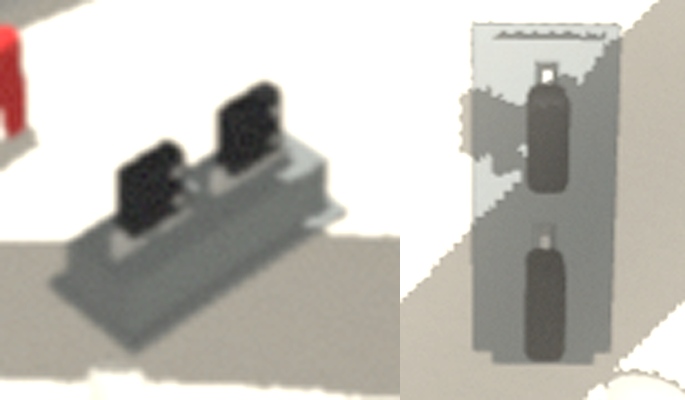

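```bash
python3 - <<'E'
from h import *
w=cam("wrist")
o=telemetry.get_obs()
for n,p,z in [("TL",(379,184),.03),("TR",(453,184),.03),("BL",(378,346),.03),("BR",(449,346),.03)]:
    print(n,onz(w,np.array(p)*.7,z).round(4))
g=cv2.cvtColor(w["img"],cv2.COLOR_RGB2GRAY)
for box in [(140,190,280,305),(195,250,280,305)]:
    s=g[box[0]:box[1],box[2]:box[3]]; m=s<62; ys,xs=np.nonzero(m)
    x0=xs.mean()+box[2]; print(x0, ys.min()+box[0],ys.max()+box[0],xs.min()+box[2],xs.max()+box[2], np.sort(s.ravel())[::60])
    print("near-end top", onz(w,(x0,ys.max()+box[0]),.070).round(4),"far bottom end",onz(w,(x0,ys.min()+box[0]),.037).round(4), "far top?",onz(w,(x0,ys.min()+box[0]),.071).round(4))
c=cam("side")
for t in ["fork_grip","blade_grip"]:
  for r in cut_out("side",t)[:2]:
    print(t,r["score"],np.round(r["pixel"]),onz(c,r["pixel"],.05).round(4))
  for r in cut_out("wrist",t)[:2]:
    print(t,r["score"],np.round(r["pixel"]),onz(w,r["pixel"],.06).round(4))
print(np.round(o["eef_pos"],4),Ro.from_matrix(rot(o["tool_rot"])).as_euler("zyx",degrees=True).round(2))
E
```

```text
TL [ 0.5234 -0.3189  0.03  ]
TR [ 0.5395 -0.3692  0.03  ]
BL [ 0.4055 -0.354   0.03  ]
BR [ 0.4224 -0.4067  0.03  ]
285.41705069124424 140 176 280 291 [ 42  45  47  48  51  54  58  60  68  69  70  70  71  71  71  72  72  73
  74  75 112]
near-end top [ 0.4898 -0.3511  0.07  ] far bottom end [ 0.5194 -0.3417  0.037 ] far top? [ 0.5215 -0.3409  0.071 ]
285.41350210970467 196 236 280 292 [ 38  41  42  42  43  43  44  47  63  69  69  69  70  70  70  71  71  72
  94 104 105 105 106]
near-end top [ 0.4329 -0.3694  0.07  ] far bottom end [ 0.4643 -0.3594  0.037 ] far top? [ 0.4716 -0.3569  0.071 ]
fork_grip 0.84 [261. 295.] [ 0.4194 -0.2692  0.05  ]
fork_grip 0.65 [294. 318.] [ 0.4509 -0.3623  0.05  ]
fork_grip 0.95 [170. 205.] [ 0.4257 -0.2518  0.06  ]
fork_grip 0.72 [286. 217.] [ 0.4492 -0.3653  0.06  ]
blade_grip 0.87 [316. 306.] [ 0.5057 -0.3475  0.05  ]
blade_grip 0.59 [283. 160.] [ 0.5028 -0.345   0.06  ]
blade_grip 0.4 [284. 214.] [ 0.4513 -0.3616  0.06  ]
[ 0.4795 -0.3538  0.2513] [-1.7730e+01 -2.0000e-02  1.7997e+02]
```

```bash
python3 -m crank '[{"delta_rot":[0,0,0],"xyz":[-0.01,0,0.04],"fingers":-1},{"delta_rot":[0,0,0],"xyz":[-0.022,0,0.08],"fingers":-1},{"delta_rot":[0,0,0],"xyz":[-0.032,0.0,0.12],"fingers":-1},{"delta_rot":[0,0,0],"xyz":[-0.032,0.0,0.155],"fingers":-1},{"delta_rot":[0,0,0],"xyz":[-0.032,0,0.185],"fingers":-1},{"delta_rot":[0,0,0],"xyz":[-0.032,0,0.203],"fingers":-1},{"delta_rot":[0,0,0],"xyz":[-0.032,0,0.213],"fingers":-1},{"delta_rot":[0,0,0],"xyz":[-0.032,0,0.213],"fingers":-1},{"delta_rot":[0,0,0],"xyz":[-0.032,0,0.213],"fingers":-1}]' 40
python3 - <<'E'
from h import *
w=cam("wrist"); o=telemetry.get_obs(); print(np.round(o["eef_pos"],4), o["contact_force"])
cv2.imwrite("pics/w2.png",cv2.resize(w["img"][:,:,::-1],(640,480),interpolation=cv2.INTER_CUBIC))
R=rot(o["tool_rot"]); p=np.array(o["eef_pos"])
print(proj(w,p+R@[0,0,-.019]), w["cx"])
E
```

```text
t: 3.6
eef_pos: [0.4508, -0.3626, 0.0391]
tool_rot: [0.0, 0.988, 0.155, 0.0]
contact_force: [-0.9, -0.2, 0.8]
gripper_width: 0.999
grasp_force: 0.0
[ 0.451  -0.3628  0.0395] [ 0.72901696 -0.1548088  -0.11156531]
[286.5038034  288.16309214] 283.90008286331204
```

View pics/w2.png

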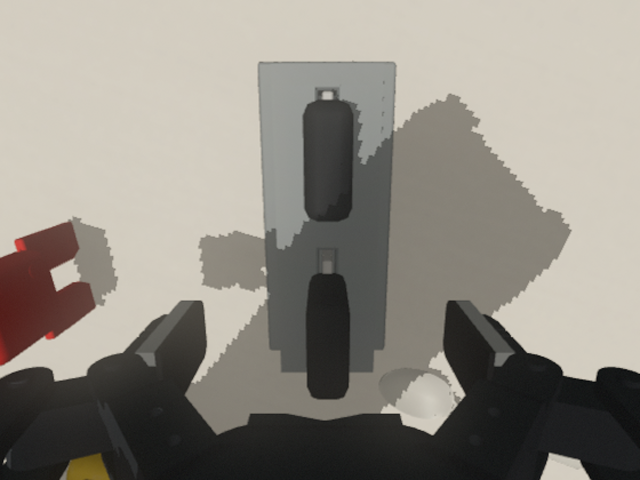

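```bash
python3 -m crank '[{"delta_rot":[0,0,0],"xyz":[0,0,0],"fingers":1},{"delta_rot":[0,0,0],"xyz":[0,0,0],"fingers":1},{"delta_rot":[0,0,0],"xyz":[0,0,0],"fingers":1},{"delta_rot":[0,0,0],"xyz":[0,0,0],"fingers":1},{"delta_rot":[0,0,0],"xyz":[0,0,0],"fingers":1},{"delta_rot":[0,0,0],"xyz":[0,0,0],"fingers":1},{"delta_rot":[0,0,0],"xyz":[0,0,0],"fingers":1}]' 60
python3 -m crank '[{"delta_rot":[0,0,0],"xyz":[0,0,-0.01],"fingers":1},{"delta_rot":[0,0,0],"xyz":[0,0,-0.025],"fingers":1},{"delta_rot":[0,0,0],"xyz":[0,0,-0.05],"fingers":1},{"delta_rot":[0,0,0],"xyz":[0,0,-0.09],"fingers":1},{"delta_rot":[0,0,0],"xyz":[0,0,-0.135],"fingers":1},{"delta_rot":[0,0,0],"xyz":[0,0,-0.17],"fingers":1},{"delta_rot":[0,0,0],"xyz":[0,0,-0.17],"fingers":1},{"delta_rot":[0,0,0],"xyz":[0,0,-0.17],"fingers":1}]' 60
python3 - <<'E'
from h import *
o=telemetry.get_obs(); print(np.round(o["eef_pos"],4), o["contact_force"],o["gripper_width"])
c=cam("side"); save(c,"side3"); s=cam("scene"); save(s,"scene3"); w=cam("wrist"); save(w,"w3")
R=rot(o["tool_rot"]); p=np.array(o["eef_pos"])
q=proj(c,p+R@[0,0,.03]); print(q)
x,y=np.round(q).astype(int); a=c["img"][max(0,y-60):y+60,x-60:x+60,::-1]
b=w["img"][:,:,::-1]
cv2.imwrite("pics/crop3.png",np.hstack([cv2.resize(a,(400,400),interpolation=cv2.INTER_CUBIC),cv2.resize(s["img"][140:260,180:360,::-1],(400,400))]))
for t in ["well","lid_grip","bolt","ramekin","timer","board"]:
  print(t,[(np.round(r["pixel"]).tolist(),round(r["score"],2)) for r in search_frame("scene",t)[:2]])
E
```

```text
t: 4.35
eef_pos: [0.4503, -0.3623, 0.0385]
tool_rot: [0.0, 0.988, 0.155, 0.0]
contact_force: [-0.5, 0.2, 2.7]
gripper_width: 0.154
grasp_force: 59.6
t: 5.15
eef_pos: [0.4504, -0.362, 0.2099]
tool_rot: [0.001, 0.988, 0.156, 0.001]
contact_force: [-0.3, 0.3, -0.5]
gripper_width: 0.154
grasp_force: 59.9
[ 0.4504 -0.362   0.2099] [-0.26784322  0.25045521 -0.4505265 ] 0.15419466330340206
[292.70596549 262.2487198 ]
well [([294.0, 296.0], 0.94)]
lid_grip [([268.0, 265.0], 0.71)]
bolt []
ramekin [([354.0, 229.0], 0.57)]
timer []
board [([178.0, 238.0], 0.65)]
```

View pics/crop3.png

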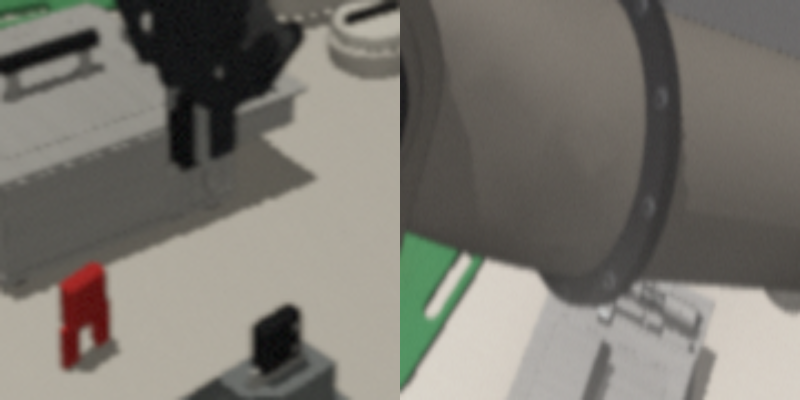

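```bash
python3 - <<'E'
from h import *
c=cam("side")
for t in ["fork_grip","blade_grip"]:
  for r in cut_out("side",t)[:3]:
    p=r["pixels"]; print(t,round(r["score"],2),np.round(r["pixel"]),p.sum())
    if 250<r["pixel"][1]<275 or True:
      if abs(r["pixel"][0]-292)<20 and r["pixel"][1]<290:
        ys,xs=np.nonzero(p)
        for y in range(ys.min(),ys.max()+1): print("".join(".#"[v] for v in p[y,xs.min():xs.max()+1].astype(int)))
g=c["img"].astype(int).sum(2)//3
print(g[246:268,282:304])
E
```

```text
fork_grip 0.67 [288. 254.] 318
.....####..........
...######..........
..#######..........
.########..........
.########..........
.########..........
.########..........
.########..........
.########..........
.########..........
.########..........
.########..........
.########..........
.########..........
.########..........
.########..........
.########..........
.########..........
.#########.........
.#########.....###.
.#########...######
#########...#######
#########...#######
########....#######
########....#######
########....#######
########....######.
########.....####..
########...........
########...........
########...........
#######............
######.............
.####..............
..#................
fork_grip 0.54 [261. 292.] 356
fork_grip 0.42 [214. 186.] 4421
blade_grip 0.6 [314. 303.] 262
[[ 82  63  31  18  15  18  14  13  31  58  75  80  73  55  28  20  23  19
   22  21  34  60]
 [ 82  64  33  14  14  15  11  17  31  56  74  80  74  54  30  23  24  22
   20  27  41  65]
 [ 83  63  33   7  12  12  16  14  29  54  72  79  73  55  32  24  24  25
   33  42  57  
[... 1071 characters left out ...]
6  83  83  79  82  86  91  90
   86  87  84  87]
 [ 86  85  84  84  84  83  83  82  82  83  84  83  80  82  85  87  88  88
   86  87  89  87]
 [ 84  84  85  85  84  83  82  81  82  83  81  79  79  82  85  83  81  85
   88  88  89  88]
 [ 83  83  85  84  85  83  84  81  81  80  81  82  80  80  80  79  78  83
   87  90  88  89]
 [ 84  85  83  84  85  85  84  83  83  84  83  84  80  76  76  79  83  87
   88  88  88  92]
 [ 83  83  86  84  84  84  84  84  86  85  88  86  87  86  85  87  87  90
   89  93  98 111]
 [ 83  82  83  83  85  84  84  87  86  88  89  89  90  89  89  89  91  94
   97 111 127 144]
 [ 81  83  81  82  84  86  86  88  89  90  89  91  89  90  92  98 110 122
  129 144 157 164]]
```

```bash
python3 -m crank '[{"delta_rot":[0,0,1],"xyz":[0.02,-0.034,-0.02],"fingers":1},{"delta_rot":[0,0,2],"xyz":[0.04,-0.069,-0.04],"fingers":1},{"delta_rot":[0,0,3],"xyz":[0.06,-0.103,-0.04],"fingers":1},{"delta_rot":[0,0,4],"xyz":[0.08,-0.138,-0.04],"fingers":1},{"delta_rot":[0,0,5],"xyz":[0.1,-0.172,-0.04],"fingers":1},{"delta_rot":[0,0,7],"xyz":[0.12,-0.207,-0.04],"fingers":1},{"delta_rot":[0,0,7],"xyz":[0.14,-0.241,-0.04],"fingers":1},{"delta_rot":[0,0,7],"xyz":[0.14,-0.241,-0.04],"fingers":1},{"delta_rot":[0,0,7],"xyz":[0.14,-0.241,-0.04],"fingers":1},{"delta_rot":[0,0,7],"xyz":[0.14,-0.241,-0.04],"fingers":1}]'
python3 - <<'E'
from h import *
import pickle
for _ in range(3): w=cam("wrist")
o=telemetry.get_obs(); print(np.round(o["eef_pos"],4),Ro.from_matrix(rot(o["tool_rot"])).as_euler("zyx",degrees=True).round(2))
c=cam("side"); pickle.dump((w,c,o),open("v4.pkl","wb"))
R=rot(o["tool_rot"]); p=np.array(o["eef_pos"]); q=proj(c,p+R@[0,0,.01]); x,y=np.round(q).astype(int)
a=c["img"][y-30:y+30,x-20:x+20,::-1]
a=cv2.convertScaleAbs(cv2.resize(a,(240,360),interpolation=cv2.INTER_CUBIC),alpha=1.8)
W=cv2.resize(w["img"][:,:,::-1],(800,600),interpolation=cv2.INTER_CUBIC); W[240:,560:]=a
cv2.imwrite("pics/w4.png",W)
E
```

```text
t: 6.75
eef_pos: [0.5092, -0.091, 0.2482]
tool_rot: [0.0, 0.996, 0.094, -0.0]
contact_force: [0.2, -0.2, -1.2]
gripper_width: 0.153
grasp_force: 59.9
[ 0.5092 -0.0913  0.2483] [-1.0750e+01 -1.0000e-02  1.7998e+02]
```

View pics/w4.png

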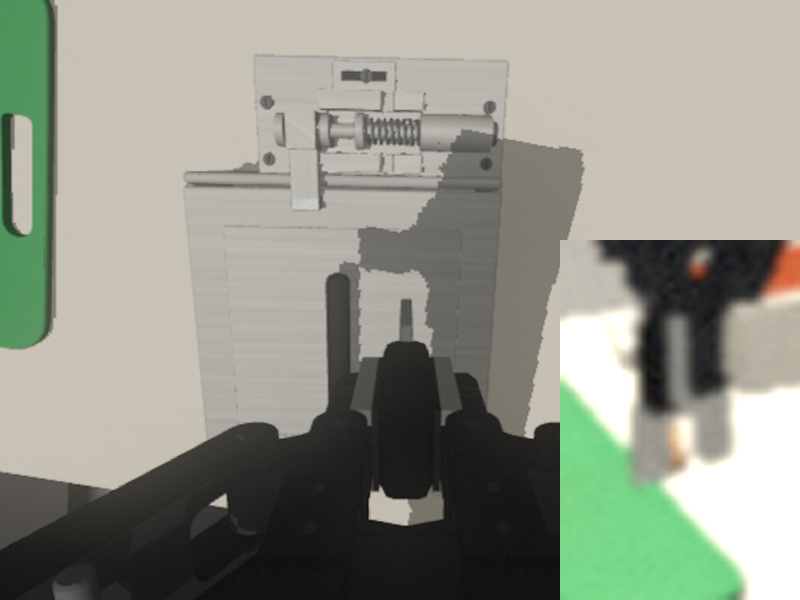

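```bash
python3 - <<'E'
from h import *
import pickle
w,c,o=pickle.load(open("v4.pkl","rb"))
s=lambda a,b:(a*.7,b*.7)
A=onz(w,s(276,129),.097);B=onz(w,s(495,132.5),.097);print(A,B,np.degrees(np.arctan2((A-B)[0],-(A-B)[1])))
L=onz(w,s(186,178),.097);R_=onz(w,s(500,184),.097);print("rod",L,R_)
yaw=np.arctan2(-(A-B)[0],(A-B)[1]);print("yaw",np.degrees(yaw))
for n,p,z in [("gap",(343.5,131),.097),("notch",(388,100),.093),("notch2",(388,163),.093),("bar far end",(338,275),.118),("barrelstart",(421,131),.097),("plateL",(256,56),.085),("plateR",(508,62),.085),("lid BL?",(185,187),.089),("lidBR",(500,190),.089)]:
    print(n,onz(w,s(*p),z).round(4))
# gray profile along the rails and shank
g=cv2.cvtColor(w["img"],cv2.COLOR_RGB2GRAY)
print("shank row92",list(zip(range(215,300),g[91:93,215:300].mean(0).astype(int))))
print("rail row70",list(zip(range(255,300),g[69:72,255:300].mean(0).astype(int))))
print("rail row113",list(zip(range(255,300),g[112:116,255:300].mean(0).astype(int))))
E
```

```text
[ 0.57894529 -0.00324208  0.097     ] [ 0.60008033 -0.12438281  0.097     ] -170.10339861416352
rod [0.54269564 0.04442613 0.097     ] [ 0.57316761 -0.13378738  0.097     ]
yaw 9.896601385836501
gap [ 0.585  -0.0406  0.097 ]
notch [ 0.6061 -0.0621  0.093 ]
notch2 [ 0.5726 -0.0681  0.093 ]
bar far end [ 0.5077 -0.0522  0.118 ]
barrelstart [ 0.5931 -0.0834  0.097 ]
plateL [0.6159 0.0156 0.085 ]
plateR [ 0.6394 -0.1247  0.085 ]
lid BL? [0.5365 0.048  0.089 ]
lidBR [ 0.5698 -0.1361  0.089 ]
shank row92 [(215, np.int64(190)), (216, np.int64(189)), (217, np.int64(188)), (218, np.int64(187)), (219, np.int64(186)), (220, np.int64(146)), (221, np.int64(104)), (222, np.int64(112)), (223, np.int64(137)), (224, np.int64(171)), (225, np.int64(181)), (226, np.int64(181)), (227, np.int64(180)), (228, np.int64(181)), (229, np.int64(146)), (230, np.int64(102)), (231, np.int64(156)), (232, np.int64(177)), (233, np.int64(178)), (234, np.int64(178)), (235, np.int64(179)), (236, np.int64(178)), (237, np.int64(178)), (238, np.int64(178)), (239, np.int64(179)), (240, np.int64(179)), (241, np.int64(179)), (
[... 2577 characters left out ...]
8, np.int64(119)), (269, np.int64(168)), (270, np.int64(185)), (271, np.int64(183)), (272, np.int64(184)), (273, np.int64(186)), (274, np.int64(163)), (275, np.int64(154)), (276, np.int64(180)), (277, np.int64(190)), (278, np.int64(189)), (279, np.int64(189)), (280, np.int64(189)), (281, np.int64(189)), (282, np.int64(189)), (283, np.int64(189)), (284, np.int64(189)), (285, np.int64(189)), (286, np.int64(188)), (287, np.int64(188)), (288, np.int64(188)), (289, np.int64(187)), (290, np.int64(187)), (291, np.int64(187)), (292, np.int64(187)), (293, np.int64(187)), (294, np.int64(171)), (295, np.int64(149)), (296, np.int64(169)), (297, np.int64(181)), (298, np.int64(181)), (299, np.int64(181))]
```

```bash
python3 - <<'E'
from h import *
import pickle
w,c,o=pickle.load(open("v4.pkl","rb"))
R=rot(o["tool_rot"]); p=np.array(o["eef_pos"])
g=cv2.cvtColor(w["img"],cv2.COLOR_RGB2GRAY)
print(g[204:246,284].tolist())
for v,dz in [((406,299),-.0305),((406,341),.0015)]:
    print((R.T@(onz(w,np.array(v)*.7,p[2]+dz)-p)).round(4))
for n,q in [("gap",(.585,-.0406,.097)),("barstart",(.5931,-.0834,.097)),("A",(.579,-.0032,.097)),("B",(.6,-.1244,.097))]: print(n,(proj(c,q)/.7).round(1))
s=cv2.imread("pics/side2.png"); 
cv2.imwrite("pics/side_h.png",cv2.resize(s[190:250,240:330],(800,533),interpolation=cv2.INTER_CUBIC))
print((proj(c,(.585,-.0406,.097))-[240,190])*8.89)
E
```

```text
[173, 172, 171, 171, 161, 119, 83, 83, 82, 82, 83, 81, 82, 82, 83, 83, 80, 81, 82, 83, 83, 81, 82, 87, 99, 104, 106, 107, 105, 106, 106, 106, 106, 105, 98, 64, 45, 45, 44, 44, 43, 44]
[ 0.0186 -0.0005  0.0305]
[ 0.0141 -0.0005 -0.0015]
gap [412.1 301.5]
barstart [426.6 311.3]
A [400.6 293.3]
B [440.8 321.2]
[430.93519735 187.44480938]
```

View pics/side_h.png

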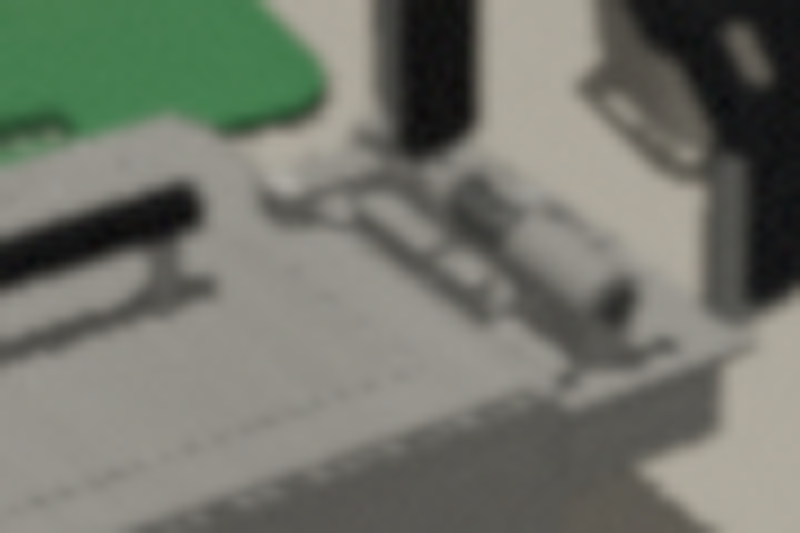

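```bash
python3 -m crank '[{"delta_rot":[0,0,0.85],"xyz":[0.03,-0.012,0],"fingers":1},{"delta_rot":[0,0,0.85],"xyz":[0.06,-0.024,0],"fingers":1},{"delta_rot":[0,0,0.85],"xyz":[0.087,-0.035,0.02],"fingers":1},{"delta_rot":[0,0,0.85],"xyz":[0.087,-0.035,0.05],"fingers":1},{"delta_rot":[0,0,0.85],"xyz":[0.087,-0.035,0.08],"fingers":1},{"delta_rot":[0,0,0.85],"xyz":[0.087,-0.035,0.098],"fingers":1},{"delta_rot":[0,0,0.85],"xyz":[0.087,-0.035,0.102],"fingers":1},{"delta_rot":[0,0,0.85],"xyz":[0.087,-0.035,0.102],"fingers":1},{"delta_rot":[0,0,0.85],"xyz":[0.087,-0.035,0.102],"fingers":1}]'
python3 - <<'E'
from h import *
import pickle
for _ in range(2): w=cam("wrist")
o=telemetry.get_obs(); print(np.round(o["eef_pos"],4),Ro.from_matrix(rot(o["tool_rot"])).as_euler("zyx",degrees=True).round(2))
c=cam("side"); pickle.dump((w,c,o),open("v5.pkl","wb"))
a=cv2.resize(w["img"][130:420,140:420,::-1],(400,414),interpolation=cv2.INTER_CUBIC)
b=cv2.resize(c["img"][180:250,255:322,::-1],(396,414),interpolation=cv2.INTER_CUBIC)
cv2.imwrite("pics/v5.png",np.hstack([a,b]))
E
```

```text
t: 7.85
eef_pos: [0.5892, -0.0393, 0.1475]
tool_rot: [0.0, 0.996, 0.087, 0.001]
contact_force: [-0.0, -0.4, -0.6]
gripper_width: 0.153
grasp_force: 59.9
[ 0.5892 -0.0392  0.1478] [-1.0010e+01  1.5000e-01  1.7999e+02]
```

View pics/v5.png

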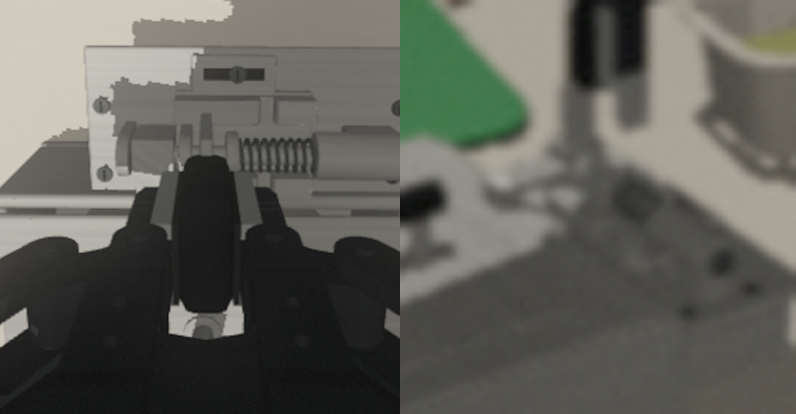

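```bash
python3 - <<'E'
from h import *
import pickle
w,c,o=pickle.load(open("v5.pkl","rb"))
R=rot(o["tool_rot"]); p=np.array(o["eef_pos"]); P=lambda a,b:(140+a*.7,130+b*.7)
g=cv2.cvtColor(w["img"],cv2.COLOR_RGB2GRAY)
print("col284 r200",g[200:245,284].tolist()); print("barrel col375",g[212:262,385].tolist()); print("row215",g[232,262:310].tolist())
T=lambda n,a,z:print(n,((R.T@(onz(w,P(*a),z)-p))*1000).round(1))
T("prong end",(206,113),p[2]-.0305)
T("spring axis",(275,156),.097);T("collar L",(226,155),.1);T("cheek R",(192,155),.1);T("barrel start",(314,155),.097);T("notchctr",(267,111),.093)
E
```

```text
col284 r200 [89, 108, 109, 110, 108, 110, 108, 107, 105, 93, 83, 83, 81, 81, 81, 82, 82, 82, 81, 81, 81, 81, 80, 82, 82, 82, 83, 88, 101, 106, 110, 110, 109, 110, 109, 108, 108, 109, 100, 59, 35, 33, 36, 37, 33]
barrel col375 [109, 109, 108, 108, 110, 103, 78, 76, 80, 82, 80, 84, 88, 92, 96, 98, 99, 101, 103, 104, 106, 107, 107, 109, 109, 109, 111, 110, 113, 114, 114, 112, 109, 109, 108, 107, 106, 102, 101, 100, 97, 94, 88, 89, 98, 107, 109, 109, 110, 109]
row215 [87, 91, 87, 99, 108, 109, 109, 107, 107, 105, 104, 90, 86, 88, 87, 87, 88, 83, 92, 103, 107, 110, 109, 109, 108, 104, 89, 81, 87, 89, 90, 89, 89, 89, 87, 82, 85, 99, 108, 107, 108, 107, 105, 103, 98, 76, 56, 66]
prong end [18.8 -0.6 30.5]
spring axis [-5.  28.  50.8]
collar L [-3.5  7.6 47.8]
cheek R [-3.5 -6.3 47.8]
barrel start [-4.5 44.  50.8]
notchctr [13.2 24.5 54.8]
```

```bash
python3 -m crank '[{"delta_rot":[0,0,0],"xyz":[0,0.001,0.004],"fingers":1},{"delta_rot":[0,0,0],"xyz":[0,0.001,0.008],"fingers":1},{"delta_rot":[0,0,0],"xyz":[0,0.001,0.012],"fingers":1},{"delta_rot":[0,0,0],"xyz":[0,0.001,0.015],"fingers":1},{"delta_rot":[0,0,0],"xyz":[0,0.001,0.018],"fingers":1},{"delta_rot":[0,0,0],"xyz":[0,0.001,0.02],"fingers":1},{"delta_rot":[0,0,0],"xyz":[0,0.001,0.02],"fingers":1},{"delta_rot":[0,0,0],"xyz":[0,0.001,0.02],"fingers":1}]'
python3 -m crank '[{"delta_rot":[0,0,0],"xyz":[0,0,0.001],"fingers":1},{"delta_rot":[0,0,0],"xyz":[0,0,0.002],"fingers":1},{"delta_rot":[0,0,0],"xyz":[0,0,0.002],"fingers":1}]'
```

```text
t: 8.8
eef_pos: [0.5885, -0.04, 0.1263]
tool_rot: [-0.0, 0.996, 0.087, 0.0]
contact_force: [0.4, 0.5, -1.2]
gripper_width: 0.152
grasp_force: 59.9
t: 9.1
eef_pos: [0.5884, -0.04, 0.1242]
tool_rot: [-0.0, 0.996, 0.087, -0.0]
contact_force: [0.2, -0.0, -0.2]
gripper_width: 0.155
grasp_force: 59.9
```

```bash
for i in 1 2; do python3 -m crank '[{"delta_rot":[0,0,0],"xyz":[0,0,0.001],"fingers":1},{"delta_rot":[0,0,0],"xyz":[0,0,0.001],"fingers":1}]' | grep -E "eef|contact"; done
```

```text
eef_pos: [0.5886, -0.0401, 0.1235]
contact_force: [-0.9, -0.0, 0.4]
eef_pos: [0.5887, -0.04, 0.1234]
contact_force: [-3.1, 0.0, 8.6]
```

```bash
python3 -m crank '[{"delta_rot":[0,0,0],"xyz":[0,0,-0.0017],"fingers":1},{"delta_rot":[0,0,0],"xyz":[0,0.002,-0.0017],"fingers":1},{"delta_rot":[0,0,0],"xyz":[0,0.005,-0.0017],"fingers":1},{"delta_rot":[0,0,0],"xyz":[0,0.008,-0.0017],"fingers":1},{"delta_rot":[0,0,0],"xyz":[0,0.011,-0.0017],"fingers":1},{"delta_rot":[0,0,0],"xyz":[0,0.014,-0.0017],"fingers":1},{"delta_rot":[0,0,0],"xyz":[0,0.017,-0.0017],"fingers":1},{"delta_rot":[0,0,0],"xyz":[0,0.019,-0.0017],"fingers":1},{"delta_rot":[0,0,0],"xyz":[0,0.019,-0.0017],"fingers":1},{"delta_rot":[0,0,0],"xyz":[0,0.019,-0.0017],"fingers":1}]'
```

```text
t: 10.5
eef_pos: [0.5915, -0.0585, 0.1238]
tool_rot: [-0.0, 0.996, 0.088, -0.0]
contact_force: [-1.0, 4.7, -1.6]
gripper_width: 0.151
grasp_force: 59.8
```

```bash
python3 -m crank '[{"delta_rot":[0,0,0],"xyz":[0,0,0.001],"fingers":1},{"delta_rot":[0,0,0],"xyz":[0,0,0.001],"fingers":1},{"delta_rot":[0,0,0],"xyz":[0,0,0.001],"fingers":1}]'
```

```text
t: 10.8
eef_pos: [0.5917, -0.0584, 0.1235]
tool_rot: [-0.0, 0.996, 0.088, -0.0]
contact_force: [-2.5, 4.3, 3.1]
gripper_width: 0.155
grasp_force: 60.7
```

```bash
for i in 1 2 3; do python3 -m crank '[{"delta_rot":[0,0,0],"xyz":[0,0.001,0],"fingers":1},{"delta_rot":[0,0,0],"xyz":[0,0.001,0],"fingers":1}]' | grep -E "eef|contact"; done
```

```text
eef_pos: [0.5918, -0.0588, 0.1235]
contact_force: [-3.3, 5.7, 3.4]
eef_pos: [0.5919, -0.0594, 0.1234]
contact_force: [-2.8, 6.2, 3.7]
eef_pos: [0.5921, -0.0604, 0.1235]
contact_force: [-3.7, 6.0, 3.6]
```

```bash
for i in 1 2 3; do python3 -m crank '[{"delta_rot":[0,0,0],"xyz":[-0.0003,0.001,0.0001],"fingers":1},{"delta_rot":[0,0,0],"xyz":[-0.0003,0.001,0.0001],"fingers":1}]' | grep -E "eef|contact"; done
```

```text
eef_pos: [0.5922, -0.0613, 0.1234]
contact_force: [-2.4, 6.3, 3.6]
eef_pos: [0.5924, -0.0627, 0.1234]
contact_force: [-0.8, 4.3, 2.2]
eef_pos: [0.5925, -0.0643, 0.1232]
contact_force: [-0.3, 5.0, 1.1]
```

```bash
for i in 1 2; do python3 -m crank '[{"delta_rot":[0,0,0],"xyz":[0,0,0.001],"fingers":1},{"delta_rot":[0,0,0],"xyz":[0,0,0.001],"fingers":1},{"delta_rot":[0,0,0],"xyz":[0,0,0.001],"fingers":1}]' | grep -E "eef|contact"; done
```

```text
eef_pos: [0.5923, -0.0645, 0.1218]
contact_force: [-0.4, 5.2, 1.0]
eef_pos: [0.592, -0.0646, 0.1206]
contact_force: [0.4, 4.3, 0.1]
```

It is dropping into the notch; I continue down to the full 8 mm (TCP ≈ 0.1153).

```bash
python3 -m crank '[{"delta_rot":[0,0,0],"xyz":[0,0,0.001],"fingers":1},{"delta_rot":[0,0,0],"xyz":[0,0,0.002],"fingers":1},{"delta_rot":[0,0,0],"xyz":[0,0,0.003],"fingers":1},{"delta_rot":[0,0,0],"xyz":[0,0,0.004],"fingers":1},{"delta_rot":[0,0,0],"xyz":[0,0,0.0045],"fingers":1},{"delta_rot":[0,0,0],"xyz":[0,0,0.0045],"fingers":1},{"delta_rot":[0,0,0],"xyz":[0,0,0.0045],"fingers":1}]' | grep -E "eef|contact"; for i in 1 2; do python3 -m crank '[{"delta_rot":[0,0,0],"xyz":[0,0,0.0007],"fingers":1},{"delta_rot":[0,0,0],"xyz":[0,0,0.0007],"fingers":1},{"delta_rot":[0,0,0],"xyz":[0,0,0.0007],"fingers":1}]' | grep -E "eef|contact"; done
```

```text
eef_pos: [0.5918, -0.0647, 0.116]
contact_force: [-0.7, 4.9, 1.1]
eef_pos: [0.5918, -0.0647, 0.1155]
contact_force: [-0.6, 5.2, 1.8]
eef_pos: [0.5919, -0.0647, 0.1154]
contact_force: [-3.2, 5.0, 6.8]
```

```bash
for i in 1 2 3; do python3 -m crank '[{"delta_rot":[0,0,0],"xyz":[0,-0.0007,-0.0002],"fingers":1},{"delta_rot":[0,0,0],"xyz":[0,-0.0007,-0.0002],"fingers":1},{"delta_rot":[0,0,0],"xyz":[0,-0.0007,-0.0002],"fingers":1}]' | grep -E "eef|contact"; done
```

```text
eef_pos: [0.5919, -0.0646, 0.1154]
contact_force: [-1.9, 2.9, 6.0]
eef_pos: [0.5918, -0.0644, 0.1154]
contact_force: [-2.4, 1.6, 5.4]
eef_pos: [0.5917, -0.0637, 0.1154]
contact_force: [-1.3, -1.2, 3.9]
```

```bash
python3 -m crank '[{"delta_rot":[0,0,0],"xyz":[0,0,0],"fingers":0.3},{"delta_rot":[0,0,0],"xyz":[0,0,0],"fingers":0.3},{"delta_rot":[0,0,0],"xyz":[0,0,0],"fingers":0.3},{"delta_rot":[0,0,0],"xyz":[0,0,-0.01],"fingers":0.3},{"delta_rot":[0,0,0],"xyz":[0,0,-0.03],"fingers":0.3},{"delta_rot":[0,0,0],"xyz":[0,0,-0.06],"fingers":0.3},{"delta_rot":[0,0,0],"xyz":[0,0,-0.1],"fingers":0.3},{"delta_rot":[0,0,0],"xyz":[0,0,-0.13],"fingers":0.3},{"delta_rot":[0,0,0],"xyz":[-0.03,0,-0.13],"fingers":0},{"delta_rot":[0,0,0],"xyz":[-0.06,0,-0.13],"fingers":-0.2}]'
python3 -m crank '[{"delta_rot":[0,0,0],"xyz":[-0.02,0,0],"fingers":-0.4},{"delta_rot":[0,0,0],"xyz":[-0.05,0,0],"fingers":-0.4},{"delta_rot":[0,0,0],"xyz":[-0.08,0,0],"fingers":-0.4},{"delta_rot":[0,0,0],"xyz":[-0.08,0,0],"fingers":-0.4},{"delta_rot":[0,0,0],"xyz":[-0.08,0,0],"fingers":-0.4}]'
python3 - <<'E'
from h import *
import pickle
for _ in range(2): w=cam("wrist")
o=telemetry.get_obs(); print(np.round(o["eef_pos"],4),Ro.from_matrix(rot(o["tool_rot"])).as_euler("zyx",degrees=True).round(2))
c=cam("side"); pickle.dump((w,c,o),open("v6.pkl","wb"))
for n in ("wrist","side"):
  for t in ("lid_grip","fork_grip"):
    for r in cut_out(n,t)[:3]:
      ys,xs=np.nonzero(r["pixels"]); print(n,t,round(r["score"],2),np.round(r["pixel"]),xs.min(),xs.max(),ys.min(),ys.max())
a=cv2.resize(w["img"][:,:,::-1],(800,600),interpolation=cv2.INTER_CUBIC)
b=c["img"][170:240,230:320,::-1]; a[390:,460:]=cv2.resize(b,(340,210),interpolation=cv2.INTER_CUBIC)
cv2.imwrite("pics/v6.png",a)
E
```

```text
t: 15.8
eef_pos: [0.5328, -0.0729, 0.2472]
tool_rot: [0.0, 0.996, 0.088, 0.002]
contact_force: [-0.5, -0.4, -0.3]
gripper_width: 0.599
grasp_force: 0.0
t: 16.3
eef_pos: [0.4538, -0.0872, 0.2463]
tool_rot: [0.0, 0.996, 0.087, 0.001]
contact_force: [-0.3, 1.0, -0.4]
gripper_width: 0.701
grasp_force: 0.0
[ 0.4547 -0.0868  0.246 ] [-1.0070e+01  9.0000e-02 -1.7999e+02]
wrist lid_grip 0.74 [291.  37.] 136 372 0 67
wrist lid_grip 0.64 [252. 161.] 136 370 0 278
wrist fork_grip 0.96 [286.  22.] 271 293 0 53
wrist fork_grip 0.69 [292.  38.] 135 374 0 68
wrist fork_grip 0.62 [425. 241.] 411 442 215 264
side fork_grip 0.91 [259. 293.] 251 266 281 312
side fork_grip 0.74 [293. 207.] 287 302 194 218
```

View pics/v6.png

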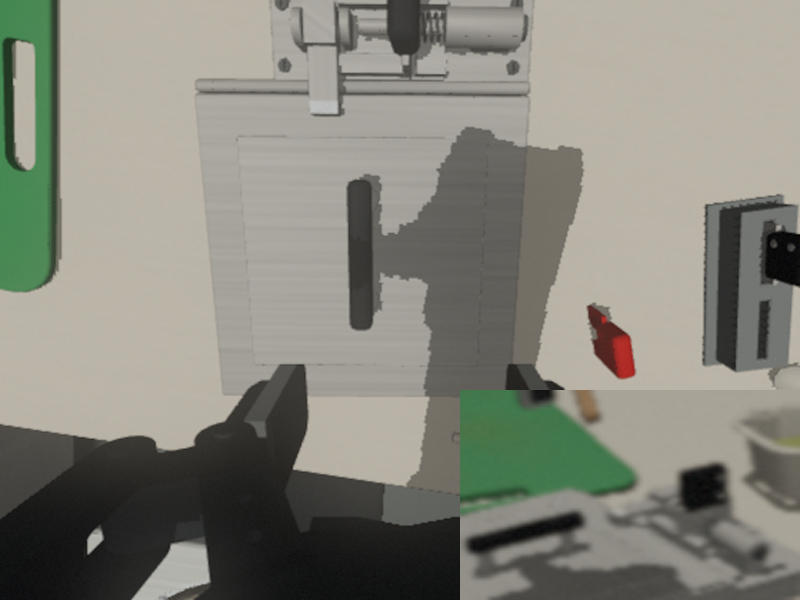

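```bash
python3 - <<'E'
from h import *
import pickle
w,c,o=pickle.load(open("v6.pkl","rb"))
R=rot(o["tool_rot"]); p=np.array(o["eef_pos"])
g=cv2.cvtColor(w["img"],cv2.COLOR_RGB2GRAY)
print(g[160,235:275].tolist()); print(g[120:132,252].tolist(),g[222:236,252].tolist()); print(w["origin"])
for n,q,z in [("far top",(252,126),.120),("near top",(252,231),.120),("ctr",(252,178),.120),("c115",(252,178),.115)]:
    v=onz(w,q,z); print(n,v.round(4),((R.T@(v-p))*1000).round(1))
# board edge, from wrist: visible corner and edges
for q in [(56,10),(56,250),(45,288),(0,292)]: print("board",onz(w,np.array(q)*.7,.01).round(4))
# board from side cut_out
cs=cam("side"); r=cut_out("side","board")[0]; m=r["pixels"].astype(np.uint8)
print(r["score"],m.sum()); k=max(cv2.findContours(m,0,2)[0],key=cv2.contourArea)
ap=cv2.approxPolyDP(k,4,True)[:,0]; print([(a.tolist(),onz(cs,a,.01).round(3).tolist()) for a in ap])
E
```

```text
[160, 160, 160, 160, 160, 159, 159, 160, 118, 60, 62, 64, 63, 65, 63, 63, 63, 63, 61, 61, 59, 58, 55, 57, 54, 73, 93, 98, 98, 100, 99, 99, 141, 158, 160, 159, 159, 159, 159, 159]
[164, 164, 166, 153, 105, 95, 60, 62, 64, 64, 66, 66] [65, 66, 65, 65, 66, 66, 66, 64, 80, 129, 164, 164, 163, 161]
[ 0.5183561  -0.07497429  0.38942237]
far top [ 0.5074 -0.0524  0.12  ] [ 57.7 -24.7 126.1]
near top [ 0.4252 -0.065   0.12  ] [-25.5 -26.7 126. ]
ctr [ 0.4683 -0.0584  0.12  ] [ 18.2 -25.7 126. ]
c115 [ 0.4674 -0.0581  0.115 ] [ 17.3 -26.1 131. ]
board [0.5784 0.1785 0.01  ]
board [0.4103 0.1793 0.01  ]
board [0.3782 0.188  0.01  ]
board [0.3687 0.2229 0.01  ]
0.97 4471
[([277, 197], [0.655, 0.205, 0.01]), ([256, 175], [0.656, 0.388, 0.01]), ([245, 174], [0.625, 0.412, 0.01]), ([242, 160], [0.657, 0.535, 0.01]), ([235, 167], [0.614, 0.484, 0.01]), ([230, 158], [0.624, 0.572, 0.01]), ([164, 171], [0.38, 0.56, 0.01]), ([190, 219], [0.378, 0.184, 0.01]), ([271, 204], [0.621, 0.17, 0.01])]
```

```bash
python3 -m crank '[{"delta_rot":[0,0,0],"xyz":[0.008,-0.013,0.01],"fingers":-0.4},{"delta_rot":[0,0,0],"xyz":[0.016,-0.026,0.04],"fingers":-0.4},{"delta_rot":[0,0,0],"xyz":[0.016,-0.026,0.075],"fingers":-0.4},{"delta_rot":[0,0,0],"xyz":[0.016,-0.026,0.11],"fingers":-0.4},{"delta_rot":[0,0,0],"xyz":[0.016,-0.026,0.135],"fingers":-0.4},{"delta_rot":[0,0,0],"xyz":[0.016,-0.026,0.149],"fingers":-0.4},{"delta_rot":[0,0,0],"xyz":[0.016,-0.026,0.149],"fingers":-0.4},{"delta_rot":[0,0,0],"xyz":[0.016,-0.026,0.149],"fingers":-0.4},{"delta_rot":[0,0,0],"xyz":[0.016,-0.026,0.149],"fingers":-0.4}]' 40
python3 - <<'E'
from h import *
w=cam("wrist"); o=telemetry.get_obs(); print(np.round(o["eef_pos"],4),o["contact_force"])
g=cv2.cvtColor(w["img"],cv2.COLOR_RGB2GRAY)
for r in (200,230,260): print(r,g[r,200:370:3].tolist())
R=rot(o["tool_rot"]); p=np.array(o["eef_pos"]); print([proj(w,p+R@[x,0,-.02])[:2].round().tolist() for x in (0,.02,.04)])
E
```

```text
t: 17.65
eef_pos: [0.4658, -0.0588, 0.0974]
tool_rot: [0.0, 0.996, 0.087, 0.001]
contact_force: [-0.4, 0.3, 0.2]
gripper_width: 0.702
grasp_force: 0.0
[ 0.4658 -0.0588  0.0975] [ 0.05264467 -0.30813132 -0.37501866]
200 [194, 194, 194, 194, 194, 194, 195, 194, 194, 193, 194, 193, 193, 193, 193, 193, 193, 193, 193, 160, 126, 125, 117, 59, 57, 56, 57, 55, 53, 51, 50, 49, 49, 46, 46, 116, 120, 121, 119, 118, 118, 119, 118, 118, 119, 119, 119, 119, 118, 119, 120, 118, 119, 119, 120, 119, 120]
230 [126, 127, 126, 126, 178, 125, 125, 124, 124, 124, 124, 124, 124, 123, 122, 123, 122, 122, 123, 121, 122, 121, 121, 47, 48, 47, 46, 46, 46, 46, 44, 46, 44, 42, 41, 118, 118, 118, 119, 118, 118, 118, 117, 118, 118, 118, 118, 117, 117, 118, 118, 118, 117, 116, 118, 117, 116]
260 [96, 94, 59, 57, 56, 123, 122, 122, 122, 121, 121, 122, 121, 121, 120, 120, 119, 119, 119, 118, 119, 119, 119, 48, 47, 46, 45, 44, 45, 42, 43, 42, 41, 41, 62, 117, 116, 116, 115, 116, 116, 115, 115, 115, 115, 115, 115, 116, 114, 114, 115, 115, 35, 37, 38, 86, 86]
[[286.0, 289.0], [286.0, 241.0], [286.0, 188.0]]
```

```bash
python3 -m crank '[{"delta_rot":[0,0,0],"xyz":[0,0,0],"fingers":1},{"delta_rot":[0,0,0],"xyz":[0,0,0],"fingers":1},{"delta_rot":[0,0,0],"xyz":[0,0,0],"fingers":1},{"delta_rot":[0,0,0],"xyz":[0,0,0],"fingers":1},{"delta_rot":[0,0,0],"xyz":[0,0,0],"fingers":1},{"delta_rot":[0,0,0],"xyz":[0,0,0],"fingers":1},{"delta_rot":[0,0,0],"xyz":[0,0,0],"fingers":1}]' 80
python3 -m crank '[{"delta_rot":[0,0,0],"xyz":[0,0,-0.002],"fingers":1},{"delta_rot":[0,0,0],"xyz":[0,0,-0.004],"fingers":1},{"delta_rot":[0,0,0],"xyz":[0,0,-0.006],"fingers":1},{"delta_rot":[0,0,0],"xyz":[0,0,-0.006],"fingers":1}]'
```

```text
t: 18.4
eef_pos: [0.4651, -0.0589, 0.0969]
tool_rot: [0.0, 0.996, 0.087, 0.0]
contact_force: [-1.3, -0.7, 6.3]
gripper_width: 0.134
grasp_force: 78.3
t: 18.8
eef_pos: [0.4648, -0.0588, 0.1024]
tool_rot: [-0.0, 0.996, 0.087, -0.0]
contact_force: [-0.1, 0.3, -5.0]
gripper_width: 0.135
grasp_force: 78.1
```

```bash
python3 -m crank '[{"delta_rot":[0,0,0],"xyz":[0,0,-0.006],"fingers":1},{"delta_rot":[0,0,0],"xyz":[0,0,-0.014],"fingers":1},{"delta_rot":[0,0,0],"xyz":[0,0,-0.022],"fingers":1},{"delta_rot":[0,0,0],"xyz":[0,0,-0.032],"fingers":1},{"delta_rot":[0,0,0],"xyz":[0,0,-0.044],"fingers":1},{"delta_rot":[0,0,0],"xyz":[0,0,-0.058],"fingers":1},{"delta_rot":[0,0,0],"xyz":[0,0,-0.076],"fingers":1},{"delta_rot":[0,0,0],"xyz":[0,0,-0.09],"fingers":1},{"delta_rot":[0,0,0],"xyz":[0,0,-0.09],"fingers":1},{"delta_rot":[0,0,0],"xyz":[0,0,-0.09],"fingers":1}]'
```

```text
t: 19.8
eef_pos: [0.4649, -0.0588, 0.1927]
tool_rot: [0.0, 0.996, 0.087, 0.0]
contact_force: [0.2, 1.7, -4.7]
gripper_width: 0.135
grasp_force: 78.2
```

```bash
python3 -m crank '[{"delta_rot":[0,0,0],"xyz":[0.003,-0.012,0],"fingers":1},{"delta_rot":[0,0,0],"xyz":[0.008,-0.036,0],"fingers":1},{"delta_rot":[0,0,0],"xyz":[0.016,-0.068,0],"fingers":1},{"delta_rot":[0,0,0],"xyz":[0.024,-0.1,0],"fingers":1},{"delta_rot":[0,0,0],"xyz":[0.032,-0.134,0],"fingers":1},{"delta_rot":[0,0,0],"xyz":[0.04,-0.168,0],"fingers":1},{"delta_rot":[0,0,0],"xyz":[0.048,-0.202,0],"fingers":1},{"delta_rot":[0,0,0],"xyz":[0.056,-0.236,0],"fingers":1},{"delta_rot":[0,0,0],"xyz":[0.063,-0.266,0],"fingers":1},{"delta_rot":[0,0,0],"xyz":[0.07,-0.296,0],"fingers":1}]'
python3 -m crank '[{"delta_rot":[0,0,1],"xyz":[0.007,-0.03,0],"fingers":1},{"delta_rot":[0,0,3],"xyz":[0.014,-0.06,0],"fingers":1},{"delta_rot":[0,0,5],"xyz":[0.021,-0.09,0],"fingers":1},{"delta_rot":[0,0,7],"xyz":[0.027,-0.113,0],"fingers":1},{"delta_rot":[0,0,9],"xyz":[0.03,-0.127,0],"fingers":1},{"delta_rot":[0,0,10],"xyz":[0.03,-0.127,0],"fingers":1},{"delta_rot":[0,0,10],"xyz":[0.03,-0.127,0],"fingers":1},{"delta_rot":[0,0,10],"xyz":[0.03,-0.127,0],"fingers":1}]'
python3 - <<'E'
from h import *
cs=cam("side"); o=telemetry.get_obs(); print(np.round(o["eef_pos"],4),Ro.from_matrix(rot(o["tool_rot"])).as_euler("zyx",degrees=True).round(2))
for t in ("fork_grip","blade_grip"): print(t,[(round(r["score"],2),np.round(r["pixel"])) for r in search_frame("side",t)[:3]])
s=cam("scene"); r=cut_out("scene","board")
for q in r[:1]:
    m=q["pixels"].astype(np.uint8); k=max(cv2.findContours(m,0,2)[0],key=cv2.contourArea)
    print(q["score"],[(a.tolist(),onz(s,a,.01).round(3).tolist()) for a in cv2.approxPolyDP(k,5,True)[:,0]])
E
```

```text
t: 20.8
eef_pos: [0.481, 0.2472, 0.1914]
tool_rot: [0.0, 0.996, 0.088, -0.001]
contact_force: [1.0, -0.9, -3.2]
gripper_width: 0.135
grasp_force: 78.2
t: 21.6
eef_pos: [0.4895, 0.374, 0.1917]
tool_rot: [0.001, 1.0, 0.0, -0.0]
contact_force: [0.6, -0.2, -4.8]
gripper_width: 0.138
grasp_force: 78.3
[0.4897 0.3739 0.192 ] [ 1.0000e-02 -3.0000e-02  1.7993e+02]
fork_grip [(0.95, array([261., 293.])), (0.8, array([295., 204.])), (0.15, array([255., 238.]))]
blade_grip [(0.63, array([316., 306.]))]
0.58 [([180, 170], [0.654, 0.406, 0.01]), ([142, 202], [0.481, 0.413, 0.01]), ([119, 190], [0.478, 0.509, 0.01]), ([122, 226], [0.38, 0.396, 0.01]), ([170, 258], [0.372, 0.202, 0.01]), ([183, 255], [0.399, 0.178, 0.01]), ([231, 203], [0.63, 0.179, 0.01]), ([229, 195], [0.654, 0.204, 0.01])]
```

```bash
python3 -m crank '[{"delta_rot":[0,0,0],"xyz":[0,0,0.01],"fingers":1},{"delta_rot":[0,0,0],"xyz":[0,0,0.03],"fingers":1},{"delta_rot":[0,0,0],"xyz":[0,0,0.055],"fingers":1},{"delta_rot":[0,0,0],"xyz":[0,0,0.08],"fingers":1},{"delta_rot":[0,0,0],"xyz":[0,0,0.105],"fingers":1},{"delta_rot":[0,0,0],"xyz":[0,0,0.13],"fingers":1},{"delta_rot":[0,0,0],"xyz":[0,0,0.148],"fingers":1},{"delta_rot":[0,0,0],"xyz":[0,0,0.158],"fingers":1},{"delta_rot":[0,0,0],"xyz":[0,0,0.163],"fingers":1},{"delta_rot":[0,0,0],"xyz":[0,0,0.163],"fingers":1}]'
for i in 1 2 3; do python3 -m crank '[{"delta_rot":[0,0,0],"xyz":[0,0,0.0008],"fingers":1},{"delta_rot":[0,0,0],"xyz":[0,0,0.0015],"fingers":1},{"delta_rot":[0,0,0],"xyz":[0,0,0.0015],"fingers":1}]'|grep -E "eef|contact"; done
```

```text
t: 22.85
eef_pos: [0.4896, 0.3752, 0.0291]
tool_rot: [0.0, 1.0, 0.0, -0.0]
contact_force: [-0.5, -0.5, -3.1]
gripper_width: 0.136
grasp_force: 78.2
eef_pos: [0.4901, 0.3755, 0.0286]
contact_force: [-0.6, -0.8, -3.2]
eef_pos: [0.4896, 0.3751, 0.0263]
contact_force: [0.6, -0.6, -4.2]
eef_pos: [0.4896, 0.3751, 0.0247]
contact_force: [0.8, 0.0, -4.7]
```

```bash
for i in 1 2 3 4; do python3 -m crank '[{"delta_rot":[0,0,0],"xyz":[0,0,0.0008],"fingers":1},{"delta_rot":[0,0,0],"xyz":[0,0,0.0008],"fingers":1},{"delta_rot":[0,0,0],"xyz":[0,0,0.0008],"fingers":1}]'|grep -E "eef|contact"; done
```

```text
eef_pos: [0.4897, 0.3752, 0.0241]
contact_force: [1.3, -0.6, -4.6]
eef_pos: [0.4896, 0.3751, 0.0232]
contact_force: [0.3, 0.1, -4.5]
eef_pos: [0.4897, 0.3753, 0.0225]
contact_force: [0.1, 0.2, -3.4]
eef_pos: [0.4898, 0.3753, 0.0225]
contact_force: [-1.9, -2.5, 5.8]
```

```bash
python3 -m crank '[{"delta_rot":[0,0,0],"xyz":[0,0,-0.0005],"fingers":1},{"delta_rot":[0,0,0],"xyz":[0,0,-0.0005],"fingers":1},{"delta_rot":[0,0,0],"xyz":[0,0,-0.0005],"fingers":0},{"delta_rot":[0,0,0],"xyz":[0,0,-0.0005],"fingers":0},{"delta_rot":[0,0,0],"xyz":[0,0,-0.0005],"fingers":0},{"delta_rot":[0,0,0],"xyz":[0,0,-0.0005],"fingers":0},{"delta_rot":[0,0,0],"xyz":[0,0,-0.01],"fingers":0},{"delta_rot":[0,0,0],"xyz":[0,0,-0.04],"fingers":0},{"delta_rot":[0,0,0],"xyz":[0,0,-0.08],"fingers":0},{"delta_rot":[0,0,0],"xyz":[0,0,-0.12],"fingers":0}]'
python3 -m crank '[{"delta_rot":[0,0,0],"xyz":[0,0,-0.04],"fingers":0},{"delta_rot":[0,0,0],"xyz":[0,0,-0.08],"fingers":0},{"delta_rot":[0,0,0],"xyz":[0,0,-0.08],"fingers":0},{"delta_rot":[0,0,0],"xyz":[0,0,-0.08],"fingers":0}]'
python3 - <<'E'
from h import *
w=cam("wrist"); o=telemetry.get_obs(); print(np.round(o["eef_pos"],4),o["contact_force"])
g=cv2.cvtColor(w["img"],cv2.COLOR_RGB2GRAY)
for r in cut_out("wrist","lid_grip")[:2]:
    m=r["pixels"].astype(np.uint8); ys,xs=np.nonzero(m); k=max(cv2.findContours(m,0,2)[0],key=cv2.contourArea)
    print(r["score"],np.round(r["pixel"]),m.sum(),[(a.tolist(),onz(w,a,.014).round(3).tolist()) for a in cv2.approxPolyDP(k,6,True)[:,0]])
c=cam("side")
for t in ("fork_grip","blade_grip"): print(t,[(round(r["score"],2),np.round(r["pixel"])) for r in search_frame("side",t)[:3]])
E
```

```text
t: 25.95
eef_pos: [0.4893, 0.375, 0.1434]
tool_rot: [0.0, 1.0, 0.0, -0.0]
contact_force: [0.5, 0.7, -0.3]
gripper_width: 0.499
grasp_force: 0.0
t: 26.35
eef_pos: [0.49, 0.3756, 0.2233]
tool_rot: [-0.001, 1.0, 0.0, 0.001]
contact_force: [-0.4, 0.4, 0.1]
gripper_width: 0.496
grasp_force: 0.0
[0.4894 0.3749 0.2218] [ 0.40895734 -0.36355057  0.24458455]
0.7 [279. 170.] 32983 [([254, 39], [0.624, 0.405, 0.014]), ([252, 92], [0.578, 0.407, 0.014]), ([187, 93], [0.577, 0.47, 0.014]), ([198, 264], [0.399, 0.471, 0.014]), ([230, 251], [0.414, 0.435, 0.014]), ([237, 269], [0.393, 0.428, 0.014]), ([330, 270], [0.392, 0.326, 0.014]), ([333, 253], [0.412, 0.323, 0.014]), ([349, 251], [0.415, 0.306, 0.014]), ([369, 265], [0.398, 0.283, 0.014]), ([382, 94], [0.576, 0.282, 0.014]), ([274, 92], [0.578, 0.386, 0.014]), ([271, 41], [0.623, 0.389, 0.014])]
fork_grip [(0.79, array([260., 294.])), (0.72, array([293., 202.]))]
blade_grip [(0.8, array([313., 303.]))]
```

```bash
python3 -c "
from station import job
print(job.hand_in())"
```

```text
the job is handed in; nothing more can be done
None
```

I handed the job in at about 27 s: the fork stands in the keeper notches holding the bolt back, and the lid lies flat, right way up, on the chopping board, with every other object left untouched.

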